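# Gauge the depth of the empty dowel socket

### The arm

A 6-joint arm with a two-finger parallel gripper is mounted at the origin on the work surface. World frame = base frame: x ahead of the robot, y to its left, z up, the work surface at z = 0. Lengths are in mm, angles in rad, forces in N, time in s.
With the tool pointing down it reaches from about 350 to 775 mm from the base axis. Payload 7.3 kg.
Tool frame: the origin (TCP) lies at the very end of the fingers, on their centre line; the grasp point (between the pads) lies 19 mm behind it; z points along the fingers, y is the line along which they close (so a half turn about z gives the same grasp; the last joint's range is limited). The gripper opens to 92 mm and grips with 3 to 60 N. Pads are 19 mm wide; open, the fingers measure 130 mm over their backs; the gripper's body (75 mm by 190 mm) begins 47 mm behind the grasp point.
Start: joints at [0.999, 0.342, 1.524, -0, 1.275, -0.146], TCP at [216.839, 478.148, 226.741] pointing down, gripper open.
Joint ranges: [-2.53, 2.53], [-0.77, 2.02], [0.04, 2.7], [-1, 4.14], [0.28, 2.66], [-3.11, 3.11]. Speed limits (rad/s): [2.57, 2.57, 3.14, 3.14, 3.14, 3.14].

### API

Orientations are given as [roll, pitch, yaw] about the fixed x, y, z axes, in that order (R = Rz(yaw) Ry(pitch) Rx(roll)).
In Python, from plant import bot gives the robot as it stands.
- The arm moves only by the tool jog_arm, never from a script. Its argument "targets" is a list of rows, each an object with "xyz": the shift along the tool's x, y, z as a fraction of full scale, a list of three; "spin": the turn about the tool's z as a fraction of full scale. In form: [{"xyz": [x, y, z], "spin": spin}, ...]. A call has exactly 10 rows; each row shifts and turns the commanded pose from where the row before left it, along the tool's axes as they then stand; what a row does not reach is not made up. Full scale, the value 1, is 80 mm for a shift and 0.1 rad for a turn. A row lasts 1/8 s, in which the tool goes at most 62.5 mm and 10.7 degrees, less where a joint would pass 70% of its speed; a pose out of reach is approached as far as the arm can. A call with a number of a shift or a turn outside -1 to 1 is refused whole. A call with a gripper value outside its range is refused whole. "gripper" is the opening in per cent of the stroke, from 0 (shut) to 100 (fully open), set as the call begins (left out, the last holds). The fingers move at their own pace and stop on an object; the grip force is fixed at half the most. Time passes only in rows, so rows that do not move let the fingers close, or fill a call up. It gives the time, the measured TCP pose, the force, the opening and the grip force at its end, in the units of the state.
- bot.get_obs(): the state, without advancing time (a new reading comes with each control period).
- bot.capture(name): name is "side" or "top"; returns the picture (384x512x3 uint8, blue, green, red); there is no depth.
- bot.get_calibration(name): a dict with "vfov" (degrees; the focal length in pixels is half the picture's height over the tangent of half this angle, whatever the lens; pixels are square), "cx", "cy" (the principal point, pixels), "eye" and "rotation" of the camera in the world. Camera axes: x right, y down, z forward; pixel columns grow to the right and rows downward; lengths in mm; the calibration is good to about 2 mm. A picture is of the moment at which its call begins. get_calibration takes no time and is no camera call.
- bot.close_job(): hands the job in; it is judged then, once.
The state is a dict: "time": time; "joint_positions": joint angles; "dq": joint speeds; "tau": joint torques, N m; "tool_pos": TCP position; "tcp_rot": TCP orientation; "contact_force": force on the tool from outside, world axes, zero at the start; "moment": the same for the moment, N m; "grip_width": finger opening in mm; "finger_force": force on a finger pad.
Only numpy, scipy, OpenCV 4.12 (cv2) and the standard library are available. Lean on these libraries where they do the work, as an engineer would, in place of code of your own. Each camera call takes 0.05 s, during which the arm holds its last target. There are 200 camera calls.

### The job

A dowel is missing from the pine jar rail and a new one has to be cut. Take the depth gauge out of its stand and lower it upright into the rail's one empty socket, gently but firmly until the rod stands on the bottom, so that the rail's top pushes the stiff collar up the rod and the collar marks the depth. Leave the gauge standing there, bottomed and with the collar down on the rail, press no harder than you must (never more than 25 N), and do not disturb the other kitchen things.

Things in the scene. Friction and masses are not known exactly. Their poses are not given: they have to be found in the camera images.
- gauge_grip (a point): centre of the depth gauge's grip. The gauge is a loose upright steel rod, 12 mm across, with a square wooden grip on top, 22 x 22 mm and 36 mm tall, whose flat sides face the gauge's own x and y; the whole gauge is 186 mm long, 0.15 kg give or take a third, z points up along the rod. This point is 168 mm above the rod's lower end. At the start the gauge stands loosely upright in its stand
- gauge_tip (a point): centre of the flat lower end of the gauge's rod, axes as the grip's
- collar_under (a point): centre of the underside of the gauge's collar: a dark steel disc, 34 mm across and 14 mm thick, that slides stiffly along the rod (about 5 N to move it, stays where it is left; the gauge's own weight does not move it). It starts 25 to 35 mm above the rod's lower end and can be pushed up to 135 mm above it. A small thumb screw juts 8 mm from its side
- stand: the gauge's stand: a fixed dark wooden block, 70 x 70 mm, 40 mm tall, with one hole in the middle of its top, 17 mm across and 20 mm deep; origin at the centre of its underside
- rail: the jar rail: a fixed block of pine, 60 mm (its x) by 150 mm (its y) and 90 mm tall, with three sockets in a row along its y axis. Two of them, at y = 0 and y = +47 mm, hold dowels 16 mm thick that stand 42 mm above the block's top; the third, at y = -47 mm, is empty. Origin at the centre of its underside
- socket_mouth (a point): centre of the empty socket's mouth, level with the rail's top; z up. The socket is a straight upright blind hole, 17 mm across with a 2 mm chamfer, and its flat bottom is faced with a firm cork pad that gives about 1 mm for every 9 N and springs back. Its depth is not known beforehand: somewhere from 45 to 75 mm
- jar_a: small closed glass jar, 68 mm across, 110 mm tall; origin at the centre of its underside
- jar_b: larger closed glass jar, 80 mm across, 120 mm tall; origin at the centre of its underside
- bowl: white ceramic bowl, 130 mm across, 55 mm tall; origin at the centre of its underside
- funnel: stainless funnel standing mouth down, 110 mm across, 115 mm tall; origin at the centre of its underside
- opener: blue plastic jar opener lying flat, about 183 mm long (105 mm on the handle side of its origin, 78 mm on the head side, along its x axis), 66 mm wide, 22 mm thick; origin on its underside
- lid_a: loose steel jar lid lying flat, 82 mm across, 9 mm thick; origin at the centre of its underside
Things that resemble listed ones, but are neither listed nor needed, are in the scene too. Of the things like the part that bears gauge_grip, leave any that is pink or purple; of the rest the smaller one is meant.

How it is judged (in metres and radians):
On the way, in this order (a step that is already met when the one before it is completed fails the run):
1. the gauge has been lifted clear of its stand (height (world z) of gauge_tip above 0.055 m), for 0.1 s.
2. the rod has been lowered into the empty socket and stands on its bottom, with the collar down on the rail (distance between gauge_tip and socket_floor below 0.0075 m and z of collar_under in the frame of socket_mouth below 0.003 m and horizontal distance between collar_under and socket_mouth below 0.006 m), for 0.2 s.
At the end, for the whole second after the job is handed in: the gauge stands released and at rest in the empty socket, upright within 0.08 rad, its lower end within about 2 mm of the socket's bottom and the collar's underside within 3 mm of the rail's top, centred on the mouth within 6 mm (all of step 2 and angle between gauge_grip's own z axis and vertical below 0.08 rad and linear speed of gauge below 0.02 m/s); the robot touches nothing.
It fails at once if the gauge is pressed on the bottom of the socket with more than 25 N (contact force between gauge and socket_floor above 25 N).
It fails at once if the gauge or its collar is pressed on the rail with more than 25 N (contact force between gauge and rail above 25 N).
It fails at once if a bystander is moved by more than 30 mm (distance of any of jar_a, jar_b, bowl, funnel, opener, lid_a from where it was at the start of the episode above 0.03 m).
It also fails if it takes over 48 s, if anything falls off the work surface, if the arm or the gripper's body presses on something with over 40 N, if the wrist force passes 120 N, or if a joint passes its speed limit or range.

## Working session

There is one attempt and no reset: what is moved stays moved. The work goes in short steps, Python scripts to look and compute and a tool call to move; the robot and the scene stay as the last step left them, time stands still between calls to the robot, and variables do not carry over. Pictures are saved under pics/ and viewed, at most 10 in all, crops included, and the job is handed in when it is done.

Besides the shell and the picture viewer there is one more tool, called after "Emit:" as name(argument=value, ...) on one line, values as JSON. jog_arm: Moves the arm, as the interface text tells. Shift numbers are shares of 80 mm and turn numbers shares of 0.1 rad, none past 1 either way. Its arguments: {"type":"object","properties":{"targets":{"type":"array","items":{"type":"object","properties":{"xyz":{"type":"array","items":{"type":"number"}},"spin":{"type":"number"}}}},"gripper":{"type":"number"}},"required":["targets"]}

```bash
mkdir -p pics && python3 - <<'E'
from plant import bot
import cv2
for n in("top","side"):
    cv2.imwrite(f"pics/{n}0.png",cv2.resize(bot.capture(n),(768,576),interpolation=cv2.INTER_CUBIC)); print(n,bot.get_calibration(n))
print(bot.get_obs())
E
```

```text
top {'vfov': 45.67379297843232, 'cx': 259.54865147007627, 'cy': 194.91193770976622, 'eye': array([ 478.09087809,   77.6774211 , 1468.11482821]), 'rotation': array([-3.04590944,  0.01264205, -1.58677973])}
side {'vfov': 55.86327896916097, 'cx': 258.4686401377765, 'cy': 195.116373174601, 'eye': array([452.80692619, 772.21969336, 657.00336986]), 'rotation': array([-2.20536006, -0.01625125, -2.87365496])}
{'time': 0.1, 'joint_positions': array([ 9.99003348e-01,  3.42672605e-01,  1.52492489e+00,  2.49156027e-06,
        1.27539620e+00, -1.45991366e-01]), 'dq': array([ 4.72906560e-05, -1.31367012e-03, -2.40319851e-03,  2.18039241e-03,
        1.19402746e-03,  1.37502369e-03]), 'tau': array([ 1.96515946e-03, -4.32004809e+01, -2.44695801e+01,  7.20659690e-02,
        5.26403252e-02, -6.97419227e-05]), 'tool_pos': array([216.62773278, 477.82392078, 226.10312046]), 'tcp_rot': array([-3.14020685e+00, -2.06172664e-04,  2.71579017e+00]), 'contact_force': array([ 1.24635917, -0.22412115, -1.35431951]), 'moment': array([-0.01944349, -0.06623948,  0.02505605]), 'finger_force': 0.0, 'grip_width': 91.81981207319612}
```

View pics/top0.png

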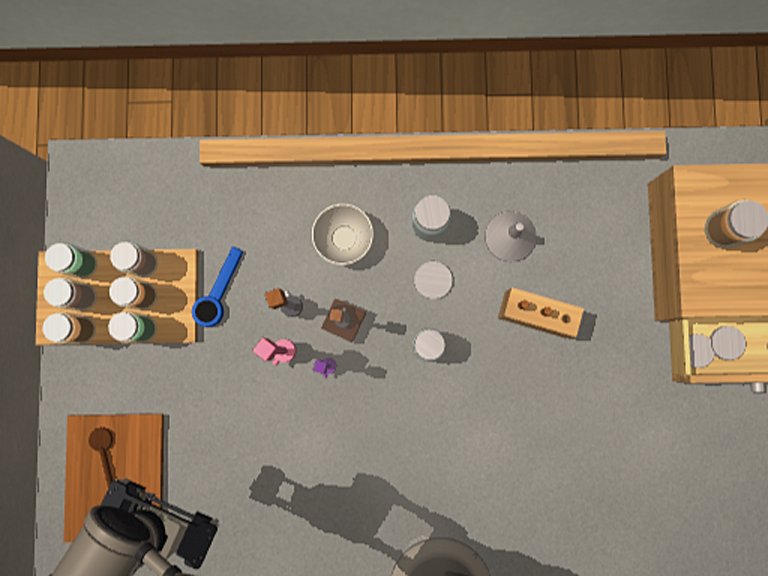

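View pics/side0.png

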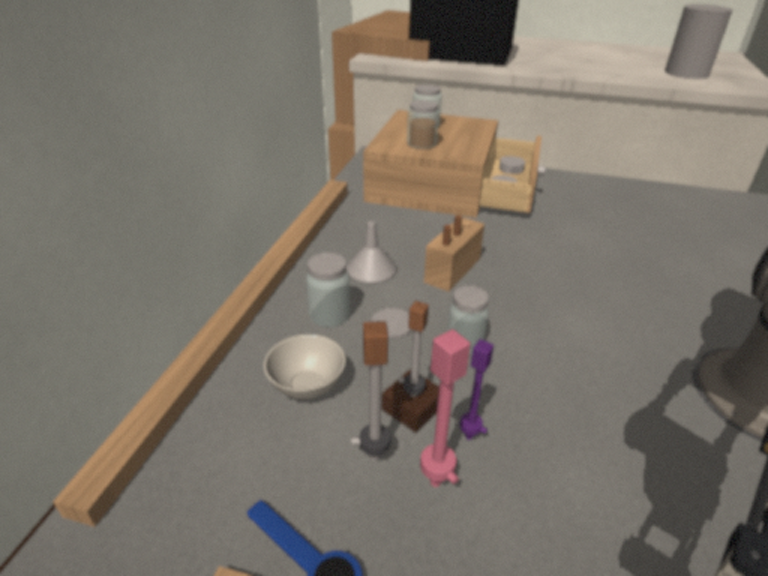

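The gauge in the stand is the one at about (342,314) in the top view and (418,316) in the side view. The bigger one at (276,298) and the pink and purple ones are decoys. The rail is at (543,312), with its empty socket at the right end, around (566,319).

```bash
cat > h.py <<'E'
from plant import bot
import cv2, numpy as np
from scipy.spatial.transform import Rotation as R
from scipy.optimize import least_squares
def cam(n):
    c=bot.get_calibration(n); f=192/np.tan(np.radians(c["vfov"]/2))
    return f,c["cx"],c["cy"],np.array(c["eye"]),R.from_euler("xyz",c["rotation"]).as_matrix()
def proj(n,P):
    f,cx,cy,e,M=cam(n); q=(np.atleast_2d(P)-e)@M
    return np.c_[cx+f*q[:,0]/q[:,2],cy+f*q[:,1]/q[:,2]]
def back(n,uv,z):
    f,cx,cy,e,M=cam(n); d=M@np.array([(uv[0]-cx)/f,(uv[1]-cy)/f,1]); return e+d*(z-e[2])/d[2]
def crop(im,x,y,w,h,k): return cv2.resize(im[y:y+h,x:x+w],None,fx=k,fy=k,interpolation=cv2.INTER_NEAREST)
E
python3 - <<'E'
from h import *
t=cv2.imread("pics/top0.png");t=bot.capture("top");s=bot.capture("side")
a=crop(t,205,190,50,37,8);b=crop(t,328,185,50,37,8)
c=crop(s,250,195,50,37,8) ; d=crop(s,275,140,50,37,8)
e=np.vstack([np.hstack([a,b]),np.hstack([c,d])]);cv2.imwrite("pics/m.png",e)
print(back("top",(341/1.5,305/1.5),186),back("top",(543/1.5,305/1.5),90),back("top",(327/1.5,328/1.5),40))
E
```

```text
[579.08264173 183.2301339  186.        ] [ 579.73358844 -216.27686294   90.        ] [542.87613276 224.97830194  40.        ]
```

View pics/m.png

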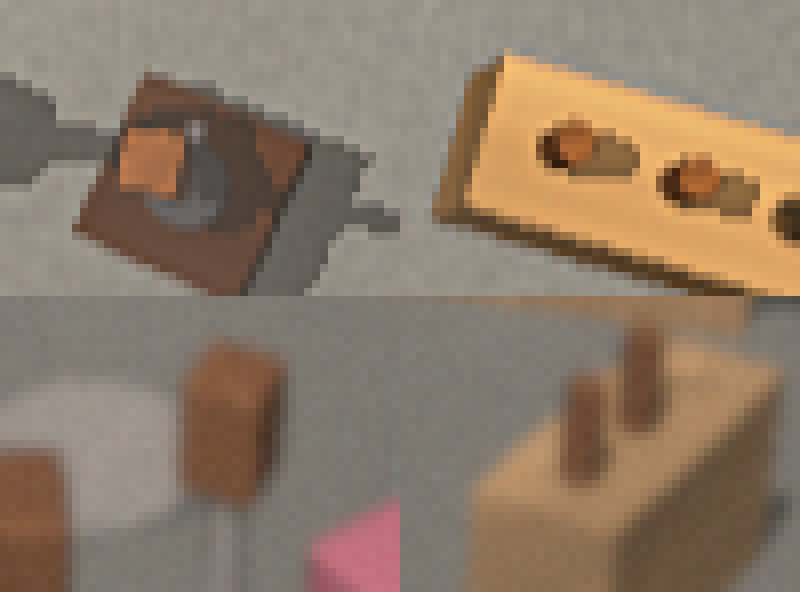

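The crop shows the grip's top face at about pixel (223.5,209.8) in the top view, nearly axis-aligned. The collar and thumb screw are below it, over the stand. The rail's top face is bright and segments well.

```bash
python3 - <<'E'
from h import *
t=bot.capture("top");s=bot.capture("side")
def seg(im,x,y,w,h,lo,hi,z,k=8):
    c=cv2.resize(im[y:y+h,x:x+w],None,fx=k,fy=k,interpolation=cv2.INTER_CUBIC)
    m=cv2.inRange(cv2.cvtColor(c,cv2.COLOR_BGR2HSV),lo,hi)
    cs,_=cv2.findContours(m,cv2.RETR_EXTERNAL,cv2.CHAIN_APPROX_NONE);q=max(cs,key=cv2.contourArea)
    b=cv2.boxPoints(cv2.minAreaRect(q)); px=b/k-.5+[x,y]
    W=np.array([back("top",p,z) for p in px]); e=np.diff(np.vstack([W,W[:1]]),axis=0)
    print(m.sum()/255,px.round(1).tolist(),W.mean(0).round(1),np.linalg.norm(e,axis=1).round(1),np.degrees(np.arctan2(e[:,1],e[:,0])).round(1)); return W
for p in[(224,210),(222,208),(226,200),(350,205)]:print(p,cv2.cvtColor(t[p[1]:p[1]+1,p[0]:p[0]+1],cv2.COLOR_BGR2HSV))
g=seg(t,215,200,20,20,(5,110,150),(20,255,255),206)
r=seg(t,325,180,72,55,(10,60,195),(25,255,255),90)
st=seg(t,205,190,50,40,(0,60,40),(12,255,110),40)
# stand/gauge via side: hand grip centre of silhouette
print(proj("side",[[*g.mean(0)[:2],188],[*g.mean(0)[:2],206]]), "seen grip ~",250+233/8-.5,195+(424-296)/8-.5)
v=crop(t,325,180,72,55,6);w=crop(s,270,140,60,55,6);cv2.imwrite("pics/r.png",np.hstack([v,w]))
cr=r.mean(0)
for sg in(1,-1):
  pass
for a in(0,):
  L=max([(np.linalg.norm(r[i]-r[i-1]),i) for i in range(4)]);i=L[1];d=r[i]-r[i-1];d/=np.linalg.norm(d);d*=np.sign(d[1]);print("rail y axis",d,"mouth",cr-47*d,"projs",proj("top",cr-47*d),proj("side",[cr-47*d,cr+[0,0,42],cr+47*d+[0,0,42]]))
E
```

```text
(224, 210) [[[ 12 140 162]]]
(222, 208) [[[ 12 143 169]]]
(226, 200) [[[ 12  70 116]]]
(350, 205) [[[ 14 153 137]]]
3079.0 [[219.0, 212.5], [220.5, 204.9], [227.6, 206.4], [226.1, 214.0]] [560.7 193.  206. ] [21.5 20.1 21.5 20.1] [ -12.1 -102.6  167.8   77.4]
50146.0 [[335.2, 209.9], [340.8, 190.9], [389.1, 205.0], [383.5, 224.0]] [ 567.4 -216.2   90. ] [ 60.3 151.2  60.1 150.6] [ -18.  -107.5  161.4   72.6]
20612.0 [[213.5, 218.3], [223.0, 197.8], [243.8, 207.5], [234.3, 227.9]] [560.6 191.4  40. ] [70.7 72.1 70.5 71.8] [ -25.4 -115.9  154.4   64.3]
[[278.56843108 209.68370147]
 [279.00100001 202.806721  ]] seen grip ~ 278.625 210.5
rail y axis [ 0.30107192  0.95360144 -0.        ] mouth [ 553.21155196 -260.99996148   90.        ] projs [[377.19129686 211.84991928]] [[310.6821452  149.11734016]
 [305.23462237 143.2218287 ]
 [298.01940969 149.45992699]]
```

View pics/r.png

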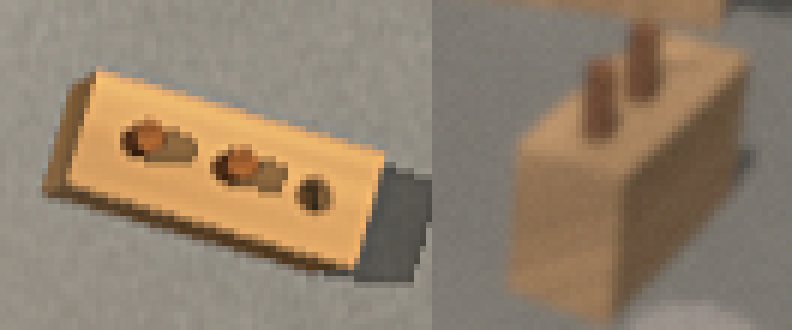

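The rail crop shows the empty socket mouth at about (376.7,211.8) in the top view, which matches the projected (377.2,211.9). The gauge, stand and side-view estimates agree. Next I'll check the decoys for clearance.

```bash
python3 - <<'E'
from h import *
for n,a,b in[("big",(276,298),(375,343)),("pink",(264,350),(451,357)),("purple",(323,367),(482,355)),("jar_a",(431,345),(470,296)),("own",(335.9,315.4),(418,316))]:
    a=np.array(a)/1.5-.2;b=np.array(b)/1.5-.2
    s=least_squares(lambda P:np.r_[proj("top",P)[0]-a,proj("side",P)[0]-b],[560,200,150]);print(n,s.x.round(),s.fun.round(1))
E
```

```text
big [591. 300. 220.] [ 0.   0.2 -0.1 -0. ]
pink [497. 319. 238.] [-0. -0.  0.  0.]
purple [465. 221. 163.] [-0.  -0.4  0.3  0. ]
jar_a [505.  12. 103.] [-0.  -0.6  0.5  0.1]
own [561. 194. 186.] [-0.  -0.1  0.1  0. ]
```

Emit:
jog_arm(targets=[{"xyz": [0, 0, -0.5], "spin": 0}, {"xyz": [0, 0, -0.5], "spin": 0}, {"xyz": [-0.5, -0.137, 0], "spin": 0}, {"xyz": [-0.5, -0.137, 0], "spin": 0}, {"xyz": [-0.5, -0.137, 0], "spin": 0}, {"xyz": [-0.5, -0.137, 0], "spin": 0}, {"xyz": [-0.5, -0.137, 0], "spin": 0}, {"xyz": [-0.5, -0.137, 0], "spin": 0}, {"xyz": [-0.5, -0.137, 0], "spin": 0}, {"xyz": [-0.5, -0.137, 0], "spin": 0}], gripper=100)

```text
time: 1.55
tool_pos: [473.0, 265.1, 306.7]
tcp_rot: [3.141, -0.0, 2.716]
contact_force: [0.1, 0.4, 0.0]
grip_width: 91.5
finger_force: 0.0
```

Emit:
jog_arm(targets=[{"xyz": [-0.46, -0.13, 0], "spin": 0}, {"xyz": [-0.46, -0.13, 0], "spin": 0}, {"xyz": [-0.46, -0.13, 0], "spin": 0}, {"xyz": [0, 0, 0], "spin": 1}, {"xyz": [0, 0, 0], "spin": 1}, {"xyz": [0, 0, 0], "spin": 1}, {"xyz": [0, 0, 0], "spin": 1}, {"xyz": [0, 0, 0], "spin": 1}, {"xyz": [0, 0, 0], "spin": 1}, {"xyz": [0, 0, 0], "spin": 1}])

```text
time: 2.8
tool_pos: [559.6, 192.1, 306.5]
tcp_rot: [-3.141, -0.0, 2.012]
contact_force: [0.9, -0.1, 0.0]
grip_width: 91.7
finger_force: 0.0
```

Emit:
jog_arm(targets=[{"xyz": [0, 0, 0], "spin": 1}, {"xyz": [0, 0, 0], "spin": 1}, {"xyz": [0, 0, 0], "spin": 1}, {"xyz": [0, 0, 0], "spin": 1}, {"xyz": [0, 0, 0], "spin": 1}, {"xyz": [0, 0, 0], "spin": 1}, {"xyz": [0, 0, 0], "spin": 0.55}, {"xyz": [0, 0, 0], "spin": 0}, {"xyz": [0, 0, 0], "spin": 0}, {"xyz": [0, 0, 0], "spin": 0}])

```text
time: 4.05
tool_pos: [559.7, 192.1, 306.7]
tcp_rot: [3.142, -0.0, 1.361]
contact_force: [-0.4, -0.1, 0.0]
grip_width: 92.0
finger_force: 0.0
```

Emit:
jog_arm(targets=[{"xyz": [0, 0, 0.2], "spin": 0}, {"xyz": [0, 0, 0.2], "spin": 0}, {"xyz": [0, 0, 0.2], "spin": 0}, {"xyz": [0, 0, 0.2], "spin": 0}, {"xyz": [0, 0, 0.2], "spin": 0}, {"xyz": [0, 0, 0.2], "spin": 0}, {"xyz": [0, 0, 0.2], "spin": 0}, {"xyz": [0, 0, 0.15], "spin": 0}, {"xyz": [0, 0, 0.15], "spin": 0}, {"xyz": [0, 0, 0], "spin": 0}])

```text
time: 5.3
tool_pos: [559.2, 192.0, 169.7]
tcp_rot: [-3.14, 0.001, 1.361]
contact_force: [0.1, 1.0, 1.0]
grip_width: 92.0
finger_force: 0.0
```

```bash
python3 - <<'E'
from h import *
t=bot.capture("top");s=bot.capture("side")
cv2.imwrite("pics/g.png",np.hstack([crop(t,190,180,65,80,6),crop(s,240,180,65,80,6)]))
E
```

```text
(no output)
```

View pics/g.png

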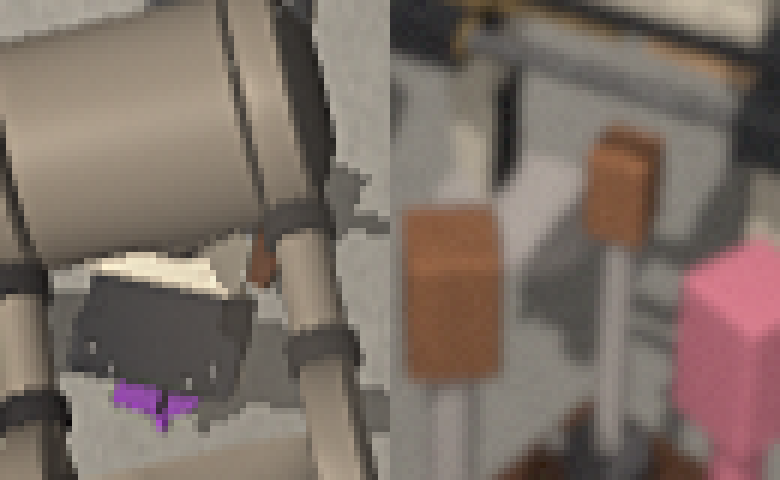

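The side view shows the grip at about (620,190), standing between the two fingers at (490,150) and (765,180), so I can close.

Emit:
jog_arm(targets=[{"xyz": [0, 0, 0], "spin": 0}, {"xyz": [0, 0, 0], "spin": 0}, {"xyz": [0, 0, 0], "spin": 0}, {"xyz": [0, 0, 0], "spin": 0}, {"xyz": [0, 0, 0], "spin": 0}, {"xyz": [0, 0, 0], "spin": 0}, {"xyz": [0, 0, 0], "spin": 0}, {"xyz": [0, 0, 0], "spin": 0}, {"xyz": [0, 0, 0], "spin": 0}, {"xyz": [0, 0, 0], "spin": 0}], gripper=0)

```text
time: 6.65
tool_pos: [559.7, 192.1, 170.7]
tcp_rot: [-3.142, -0.0, 1.361]
contact_force: [-0.5, 0.2, -1.1]
grip_width: 22.1
finger_force: 29.8
```

Emit:
jog_arm(targets=[{"xyz": [0, 0, -0.1], "spin": 0}, {"xyz": [0, 0, -0.1], "spin": 0}, {"xyz": [0, 0, -0.15], "spin": 0}, {"xyz": [0, 0, -0.2], "spin": 0}, {"xyz": [0, 0, -0.25], "spin": 0}, {"xyz": [0, 0, -0.25], "spin": 0}, {"xyz": [0, 0, -0.25], "spin": 0}, {"xyz": [0, 0, -0.25], "spin": 0}, {"xyz": [0, 0, -0.25], "spin": 0}, {"xyz": [0, 0, -0.1], "spin": 0}])

```text
time: 7.9
tool_pos: [560.0, 192.2, 324.9]
tcp_rot: [3.139, -0.001, 1.361]
contact_force: [0.8, 0.6, -1.5]
grip_width: 22.2
finger_force: 29.8
```

```bash
python3 - <<'E'
from h import *
s=bot.capture("side");o=bot.get_obs();print(o["tool_pos"],o["contact_force"])
cv2.imwrite("pics/l.png",crop(s,225,120,100,120,5))
T=o["tool_pos"];print(proj("side",[T+[0,0,19],T+[0,0,-149],T+[0,0,1]]))
E
```

```text
[560.11632775 192.20751625 325.1695595 ] [ 0.23965691 -0.6356035  -1.40348141]
[[283.17995149 142.45492486]
 [278.63405205 213.92704778]
 [282.62824565 151.12902517]]
```

View pics/l.png

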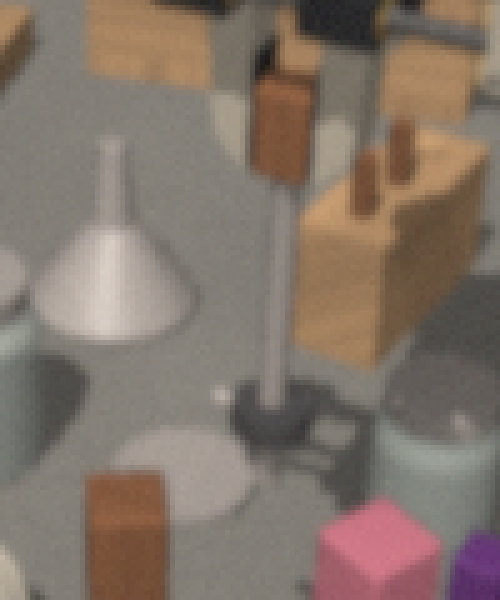

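The gauge is held upright with its tip near (268,470) in the crop, clear of the stand, and the collar is at (270,415). Next I'll carry it over the rail.

Emit:
jog_arm(targets=[{"xyz": [-0.2, 0.039, 0], "spin": 0}, {"xyz": [-0.35, 0.069, 0], "spin": 0}, {"xyz": [-0.5, 0.098, 0], "spin": 0}, {"xyz": [-0.6, 0.118, 0], "spin": 0}, {"xyz": [-0.6, 0.118, 0], "spin": 0}, {"xyz": [-0.6, 0.118, 0], "spin": 0}, {"xyz": [-0.6, 0.118, 0], "spin": 0}, {"xyz": [-0.6, 0.118, 0], "spin": 0}, {"xyz": [-0.6, 0.118, 0], "spin": 0}, {"xyz": [-0.4, 0.079, 0], "spin": 0}])

```text
time: 9.2
tool_pos: [551.8, -222.6, 321.5]
tcp_rot: [-3.139, -0.0, 1.358]
contact_force: [0.8, 0.7, -2.0]
grip_width: 21.7
finger_force: 29.8
```

Emit:
jog_arm(targets=[{"xyz": [-0.3, 0.059, 0], "spin": 0}, {"xyz": [-0.15, 0.03, 0], "spin": 0}, {"xyz": [-0.05, 0.01, 0], "spin": 0}, {"xyz": [0, 0, 0.1], "spin": 0}, {"xyz": [0, 0, 0.2], "spin": 0}, {"xyz": [0, 0, 0.2], "spin": 0}, {"xyz": [0, 0, 0.2], "spin": 0}, {"xyz": [0, 0, 0.1], "spin": 0}, {"xyz": [0, 0, 0.05], "spin": 0}, {"xyz": [0, 0, 0], "spin": 0}])

```text
time: 10.45
tool_pos: [552.7, -260.1, 254.9]
tcp_rot: [3.141, -0.0, 1.361]
contact_force: [-0.8, 0.9, -1.7]
grip_width: 21.6
finger_force: 29.8
```

```bash
python3 - <<'E'
from h import *
s=bot.capture("side");t=bot.capture("top");o=bot.get_obs();T=o["tool_pos"];print(T,o["contact_force"])
cv2.imwrite("pics/p.png",np.hstack([crop(s,270,70,65,95,6),crop(t,330,170,65,95,6)]))
print(proj("side",[T+[0,0,19],T+[0,0,-149],[553,-260.5,90]]),proj("top",[T+[0,0,-149],[553,-260.5,90]]))
E
```

```text
[ 552.82714842 -260.37816054  255.27535852] [-1.0537679  -0.70783687 -2.3163986 ]
[[317.23441381  93.37074834]
 [311.29314879 144.71908965]
 [310.72394215 149.19998667]] [[378.32075593 211.66250125]
 [377.02794878 211.92274735]]
```

View pics/p.png

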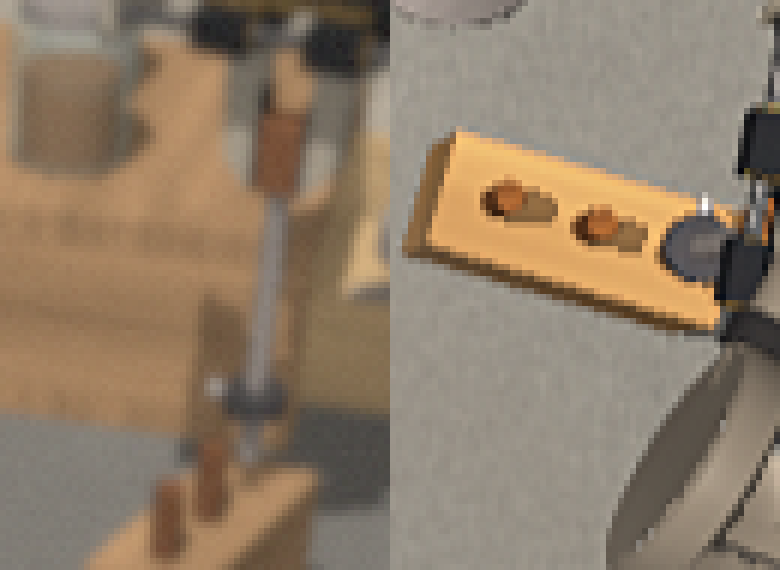

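The side view shows the tip at about (250,455) in the crop, or pixel (311.2,145.3), against a predicted (311.3,144.7). The top view shows the collar disc centred near (694,248), or pixel (380.2,210.8).

```bash
python3 - <<'E'
from h import *
for z in(140,150):print(proj("top",[552.8,-260.4,z]),back("top",(380.2,210.8),z))
t=bot.capture("top")
c=t[195:225,370:395];m=cv2.resize(c,None,fx=8,fy=8,interpolation=cv2.INTER_CUBIC)
h=cv2.cvtColor(m,cv2.COLOR_BGR2HSV);k=((h[...,1]>90)&(h[...,2]>150)).astype('uint8')
# collar left edge: fit circle to boundary between pine and dark on left half
pts=[]
for a in np.radians(np.arange(130,232,4)):
    for r in np.arange(20,70,.5):
        x=(380.2+.5-370)*8+r*np.cos(a);y=(210.8+.5-195)*8+r*np.sin(a)
        if k[int(y),int(x)]: pts.append((x/8-.5+370,y/8-.5+195));break
p=np.array(pts);f=least_squares(lambda q:np.hypot(p[:,0]-q[0],p[:,1]-q[1])-q[2],[380,211,5.5],loss="soft_l1",f_scale=.2).x
print(len(p),f,back("top",f[:2],145))
E
```

```text
[[381.19020352 210.98766736]] [ 553.39397959 -257.55382722  140.        ]
[[382.06683585 210.77819634]] [ 552.82698719 -255.02971378  150.        ]
26 [379.15636283 211.21757367   4.85715408] [ 551.95081466 -253.22980415  145.        ]
```

Emit:
jog_arm(targets=[{"xyz": [-0.018, 0.004, 0], "spin": 0}, {"xyz": [-0.018, 0.004, 0.02], "spin": 0}, {"xyz": [0, 0, 0.02], "spin": 0}, {"xyz": [0, 0, 0.02], "spin": 0}, {"xyz": [0, 0, 0.02], "spin": 0}, {"xyz": [0, 0, 0.02], "spin": 0}, {"xyz": [0, 0, 0.01], "spin": 0}, {"xyz": [0, 0, 0.01], "spin": 0}, {"xyz": [0, 0, 0], "spin": 0}, {"xyz": [0, 0, 0], "spin": 0}])

```text
time: 11.85
tool_pos: [552.6, -263.3, 245.2]
tcp_rot: [3.142, -0.0, 1.361]
contact_force: [-0.5, -0.2, -0.7]
grip_width: 21.8
finger_force: 29.8
```

Emit:
jog_arm(targets=[{"xyz": [0, 0, 0.01], "spin": 0}, {"xyz": [0, 0, 0.01], "spin": 0}, {"xyz": [0, 0, 0.01], "spin": 0}, {"xyz": [0, 0, 0], "spin": 0}, {"xyz": [0, 0, 0], "spin": 0}, {"xyz": [0, 0, 0], "spin": 0}, {"xyz": [0, 0, 0], "spin": 0}, {"xyz": [0, 0, 0], "spin": 0}, {"xyz": [0, 0, 0], "spin": 0}, {"xyz": [0, 0, 0], "spin": 0}])

```text
time: 13.1
tool_pos: [552.6, -263.3, 242.7]
tcp_rot: [3.142, -0.0, 1.361]
contact_force: [0.6, 0.1, -1.6]
grip_width: 22.1
finger_force: 29.8
```

Emit:
jog_arm(targets=[{"xyz": [0, 0, 0.01], "spin": 0}, {"xyz": [0, 0, 0.01], "spin": 0}, {"xyz": [0, 0, 0.01], "spin": 0}, {"xyz": [0, 0, 0], "spin": 0}, {"xyz": [0, 0, 0], "spin": 0}, {"xyz": [0, 0, 0], "spin": 0}, {"xyz": [0, 0, 0], "spin": 0}, {"xyz": [0, 0, 0], "spin": 0}, {"xyz": [0, 0, 0], "spin": 0}, {"xyz": [0, 0, 0], "spin": 0}])

```text
time: 14.35
tool_pos: [552.6, -263.3, 240.3]
tcp_rot: [3.142, -0.0, 1.361]
contact_force: [-0.0, 0.3, -1.3]
grip_width: 21.9
finger_force: 29.8
```

```bash
python3 - <<'E'
from h import *
s=bot.capture("side");t=bot.capture("top")
cv2.imwrite("pics/q.png",np.hstack([crop(s,290,120,40,50,10),crop(t,360,185,40,50,10)]))
E
```

```text
(no output)
```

View pics/q.png

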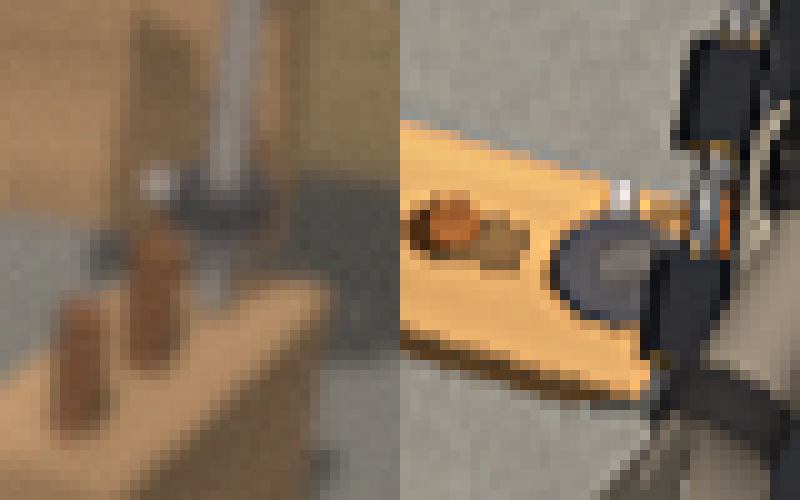

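The side view shows the tip at pixel (310.8,150.0), right at the mouth's (310.7,149.2). The top view has the collar near (380.2,211.6), centred to about 1–2 mm.

Emit:
jog_arm(targets=[{"xyz": [0, 0, 0.01], "spin": 0}, {"xyz": [0, 0, 0.01], "spin": 0}, {"xyz": [0, 0, 0.01], "spin": 0}, {"xyz": [0, 0, 0.01], "spin": 0}, {"xyz": [0, 0, 0], "spin": 0}, {"xyz": [0, 0, 0], "spin": 0}, {"xyz": [0, 0, 0], "spin": 0}, {"xyz": [0, 0, 0], "spin": 0}, {"xyz": [0, 0, 0], "spin": 0}, {"xyz": [0, 0, 0], "spin": 0}])

```text
time: 15.7
tool_pos: [552.6, -263.3, 237.1]
tcp_rot: [3.142, -0.0, 1.361]
contact_force: [-0.2, -0.5, -1.4]
grip_width: 21.8
finger_force: 29.8
```

Emit:
jog_arm(targets=[{"xyz": [0, 0, 0.01], "spin": 0}, {"xyz": [0, 0, 0.01], "spin": 0}, {"xyz": [0, 0, 0.01], "spin": 0}, {"xyz": [0, 0, 0.01], "spin": 0}, {"xyz": [0, 0, 0], "spin": 0}, {"xyz": [0, 0, 0], "spin": 0}, {"xyz": [0, 0, 0], "spin": 0}, {"xyz": [0, 0, 0], "spin": 0}, {"xyz": [0, 0, 0], "spin": 0}, {"xyz": [0, 0, 0], "spin": 0}])

```text
time: 16.95
tool_pos: [552.6, -263.3, 233.9]
tcp_rot: [3.142, -0.0, 1.361]
contact_force: [-0.2, -0.0, -2.7]
grip_width: 21.8
finger_force: 29.8
```

Emit:
jog_arm(targets=[{"xyz": [0, 0, 0.01], "spin": 0}, {"xyz": [0, 0, 0.01], "spin": 0}, {"xyz": [0, 0, 0.01], "spin": 0}, {"xyz": [0, 0, 0.01], "spin": 0}, {"xyz": [0, 0, 0.01], "spin": 0}, {"xyz": [0, 0, 0.01], "spin": 0}, {"xyz": [0, 0, 0], "spin": 0}, {"xyz": [0, 0, 0], "spin": 0}, {"xyz": [0, 0, 0], "spin": 0}, {"xyz": [0, 0, 0], "spin": 0}])

```text
time: 18.2
tool_pos: [552.6, -263.3, 229.1]
tcp_rot: [3.142, -0.0, 1.361]
contact_force: [0.9, 0.1, -1.5]
grip_width: 21.8
finger_force: 29.8
```

Emit:
jog_arm(targets=[{"xyz": [0, 0, 0.04], "spin": 0}, {"xyz": [0, 0, 0.04], "spin": 0}, {"xyz": [0, 0, 0.04], "spin": 0}, {"xyz": [0, 0, 0.03], "spin": 0}, {"xyz": [0, 0, 0.03], "spin": 0}, {"xyz": [0, 0, 0.03], "spin": 0}, {"xyz": [0, 0, 0.03], "spin": 0}, {"xyz": [0, 0, 0.03], "spin": 0}, {"xyz": [0, 0, 0.03], "spin": 0}, {"xyz": [0, 0, 0], "spin": 0}])

```text
time: 19.45
tool_pos: [552.7, -263.4, 205.0]
tcp_rot: [3.141, 0.0, 1.361]
contact_force: [-0.8, -0.2, 1.2]
grip_width: 22.1
finger_force: 29.8
```

Emit:
jog_arm(targets=[{"xyz": [0, 0, 0.01], "spin": 0}, {"xyz": [0, 0, 0.01], "spin": 0}, {"xyz": [0, 0, 0.01], "spin": 0}, {"xyz": [0, 0, 0.01], "spin": 0}, {"xyz": [0, 0, 0.01], "spin": 0}, {"xyz": [0, 0, 0], "spin": 0}, {"xyz": [0, 0, 0], "spin": 0}, {"xyz": [0, 0, 0], "spin": 0}, {"xyz": [0, 0, 0], "spin": 0}, {"xyz": [0, 0, 0], "spin": 0}])

```text
time: 20.7
tool_pos: [552.6, -263.3, 201.0]
tcp_rot: [-3.142, -0.0, 1.361]
contact_force: [0.9, 0.2, 1.6]
grip_width: 22.2
finger_force: 29.8
```

Emit:
jog_arm(targets=[{"xyz": [0, 0, 0.005], "spin": 0}, {"xyz": [0, 0, 0.005], "spin": 0}, {"xyz": [0, 0, 0.005], "spin": 0}, {"xyz": [0, 0, 0.005], "spin": 0}, {"xyz": [0, 0, 0.005], "spin": 0}, {"xyz": [0, 0, 0.005], "spin": 0}, {"xyz": [0, 0, 0], "spin": 0}, {"xyz": [0, 0, 0], "spin": 0}, {"xyz": [0, 0, 0], "spin": 0}, {"xyz": [0, 0, 0], "spin": 0}])

```text
time: 21.95
tool_pos: [552.6, -263.3, 198.7]
tcp_rot: [3.142, -0.0, 1.361]
contact_force: [0.1, -0.8, 2.4]
grip_width: 22.0
finger_force: 29.8
```

Emit:
jog_arm(targets=[{"xyz": [0, 0, 0.005], "spin": 0}, {"xyz": [0, 0, 0.005], "spin": 0}, {"xyz": [0, 0, 0.005], "spin": 0}, {"xyz": [0, 0, 0.005], "spin": 0}, {"xyz": [0, 0, 0.005], "spin": 0}, {"xyz": [0, 0, 0.005], "spin": 0}, {"xyz": [0, 0, 0], "spin": 0}, {"xyz": [0, 0, 0], "spin": 0}, {"xyz": [0, 0, 0], "spin": 0}, {"xyz": [0, 0, 0], "spin": 0}])

```text
time: 23.2
tool_pos: [552.6, -263.3, 196.2]
tcp_rot: [3.142, -0.0, 1.361]
contact_force: [0.4, -0.9, 2.9]
grip_width: 21.6
finger_force: 29.8
```

Emit:
jog_arm(targets=[{"xyz": [0, 0, 0.005], "spin": 0}, {"xyz": [0, 0, 0.005], "spin": 0}, {"xyz": [0, 0, 0.005], "spin": 0}, {"xyz": [0, 0, 0.005], "spin": 0}, {"xyz": [0, 0, 0.005], "spin": 0}, {"xyz": [0, 0, 0.005], "spin": 0}, {"xyz": [0, 0, 0], "spin": 0}, {"xyz": [0, 0, 0], "spin": 0}, {"xyz": [0, 0, 0], "spin": 0}, {"xyz": [0, 0, 0], "spin": 0}])

```text
time: 24.45
tool_pos: [552.6, -263.3, 193.8]
tcp_rot: [-3.142, -0.0, 1.361]
contact_force: [0.5, -1.1, 2.3]
grip_width: 21.7
finger_force: 29.8
```

Emit:
jog_arm(targets=[{"xyz": [0, 0, 0.005], "spin": 0}, {"xyz": [0, 0, 0.005], "spin": 0}, {"xyz": [0, 0, 0.005], "spin": 0}, {"xyz": [0, 0, 0.005], "spin": 0}, {"xyz": [0, 0, 0.005], "spin": 0}, {"xyz": [0, 0, 0.005], "spin": 0}, {"xyz": [0, 0, 0], "spin": 0}, {"xyz": [0, 0, 0], "spin": 0}, {"xyz": [0, 0, 0], "spin": 0}, {"xyz": [0, 0, 0], "spin": 0}])

```text
time: 25.7
tool_pos: [552.6, -263.3, 191.4]
tcp_rot: [-3.142, -0.0, 1.361]
contact_force: [0.9, -1.7, 2.7]
grip_width: 22.0
finger_force: 29.8
```

Emit:
jog_arm(targets=[{"xyz": [0, 0, 0.005], "spin": 0}, {"xyz": [0, 0, 0.005], "spin": 0}, {"xyz": [0, 0, 0.005], "spin": 0}, {"xyz": [0, 0, 0.005], "spin": 0}, {"xyz": [0, 0, 0.005], "spin": 0}, {"xyz": [0, 0, 0.005], "spin": 0}, {"xyz": [0, 0, 0], "spin": 0}, {"xyz": [0, 0, 0], "spin": 0}, {"xyz": [0, 0, 0], "spin": 0}, {"xyz": [0, 0, 0], "spin": 0}])

```text
time: 26.95
tool_pos: [552.6, -263.3, 189.0]
tcp_rot: [3.142, -0.0, 1.361]
contact_force: [0.2, -0.7, 3.2]
grip_width: 21.6
finger_force: 29.8
```

Emit:
jog_arm(targets=[{"xyz": [0, 0, 0.005], "spin": 0}, {"xyz": [0, 0, 0.005], "spin": 0}, {"xyz": [0, 0, 0.005], "spin": 0}, {"xyz": [0, 0, 0.005], "spin": 0}, {"xyz": [0, 0, 0.005], "spin": 0}, {"xyz": [0, 0, 0.005], "spin": 0}, {"xyz": [0, 0, 0], "spin": 0}, {"xyz": [0, 0, 0], "spin": 0}, {"xyz": [0, 0, 0], "spin": 0}, {"xyz": [0, 0, 0], "spin": 0}])

```text
time: 28.2
tool_pos: [552.7, -263.3, 188.1]
tcp_rot: [3.14, 0.0, 1.361]
contact_force: [-1.5, -0.4, 10.2]
grip_width: 21.7
finger_force: 29.8
```

Emit:
jog_arm(targets=[{"xyz": [0, 0, 0.003], "spin": 0}, {"xyz": [0, 0, 0.003], "spin": 0}, {"xyz": [0, 0, 0.003], "spin": 0}, {"xyz": [0, 0, 0.003], "spin": 0}, {"xyz": [0, 0, 0], "spin": 0}, {"xyz": [0, 0, 0], "spin": 0}, {"xyz": [0, 0, 0], "spin": 0}, {"xyz": [0, 0, 0], "spin": 0}, {"xyz": [0, 0, 0], "spin": 0}, {"xyz": [0, 0, 0], "spin": 0}])

```text
time: 29.45
tool_pos: [552.8, -263.4, 187.7]
tcp_rot: [3.14, 0.001, 1.361]
contact_force: [-1.8, 0.8, 13.8]
grip_width: 21.6
finger_force: 29.8
```

```bash
python3 - <<'E'
from h import *
s=bot.capture("side");t=bot.capture("top")
print(bot.get_obs()["contact_force"])
cv2.imwrite("pics/b.png",np.hstack([crop(s,290,100,40,70,8),crop(t,350,175,50,70,8)]))
E
```

```text
[-2.38196111  1.46930745 14.09171483]
```

View pics/b.png

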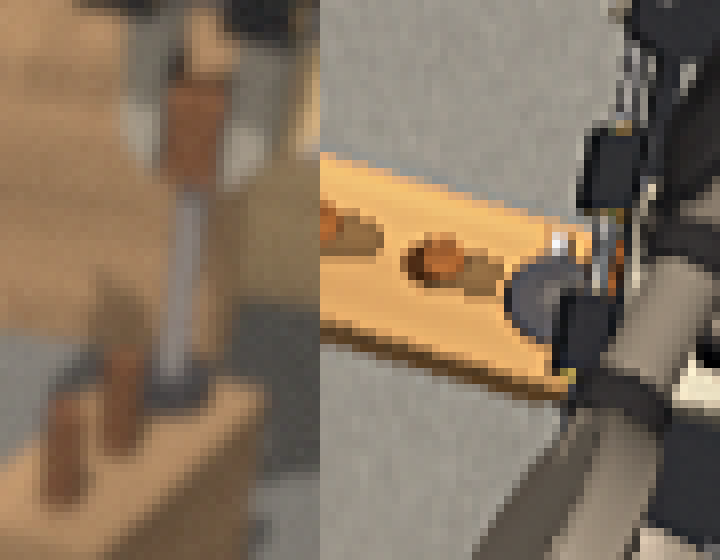

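The side view shows the collar at about (180,388), flat on the rail. The measured stiffness of 9 N/mm matches the cork, so the rod is bottomed. I'll unload, then release.

Emit:
jog_arm(targets=[{"xyz": [0, 0, -0.005], "spin": 0}, {"xyz": [0, 0, -0.005], "spin": 0}, {"xyz": [0, 0, -0.005], "spin": 0}, {"xyz": [0, 0, -0.005], "spin": 0}, {"xyz": [0, 0, 0], "spin": 0}, {"xyz": [0, 0, 0], "spin": 0}, {"xyz": [0, 0, 0], "spin": 0}, {"xyz": [0, 0, 0], "spin": 0}, {"xyz": [0, 0, 0], "spin": 0}, {"xyz": [0, 0, 0], "spin": 0}])

```text
time: 30.8
tool_pos: [552.7, -263.3, 188.0]
tcp_rot: [3.141, 0.0, 1.361]
contact_force: [-0.5, 0.6, 6.7]
grip_width: 22.1
finger_force: 29.8
```

Emit:
jog_arm(targets=[{"xyz": [0, 0, 0], "spin": 0}, {"xyz": [0, 0, 0], "spin": 0}, {"xyz": [0, 0, 0], "spin": 0}, {"xyz": [0, 0, 0], "spin": 0}, {"xyz": [0, 0, 0], "spin": 0}, {"xyz": [0, 0, 0], "spin": 0}, {"xyz": [0, 0, 0], "spin": 0}, {"xyz": [0, 0, 0], "spin": 0}, {"xyz": [0, 0, 0], "spin": 0}, {"xyz": [0, 0, 0], "spin": 0}], gripper=100)

```text
time: 32.05
tool_pos: [552.6, -263.3, 187.3]
tcp_rot: [3.142, -0.0, 1.361]
contact_force: [-0.6, -0.6, 0.2]
grip_width: 92.0
finger_force: 0.0
```

Emit:
jog_arm(targets=[{"xyz": [0, 0, -0.1], "spin": 0}, {"xyz": [0, 0, -0.2], "spin": 0}, {"xyz": [0, 0, -0.2], "spin": 0}, {"xyz": [0, 0, -0.2], "spin": 0}, {"xyz": [0, 0, -0.2], "spin": 0}, {"xyz": [0, 0, -0.2], "spin": 0}, {"xyz": [0, 0, -0.2], "spin": 0}, {"xyz": [0, 0, -0.1], "spin": 0}, {"xyz": [0, 0, 0], "spin": 0}, {"xyz": [0, 0, 0], "spin": 0}])

```text
time: 33.3
tool_pos: [552.4, -263.2, 298.7]
tcp_rot: [-3.14, -0.001, 1.361]
contact_force: [-0.5, 0.4, -0.4]
grip_width: 91.8
finger_force: 0.0
```

```bash
python3 - <<'E'
from h import *
s=bot.capture("side");t=bot.capture("top")
cv2.imwrite("pics/e.png",np.hstack([crop(s,290,90,40,80,7),crop(t,350,165,60,80,7)]))
E
```

```text
(no output)
```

View pics/e.png

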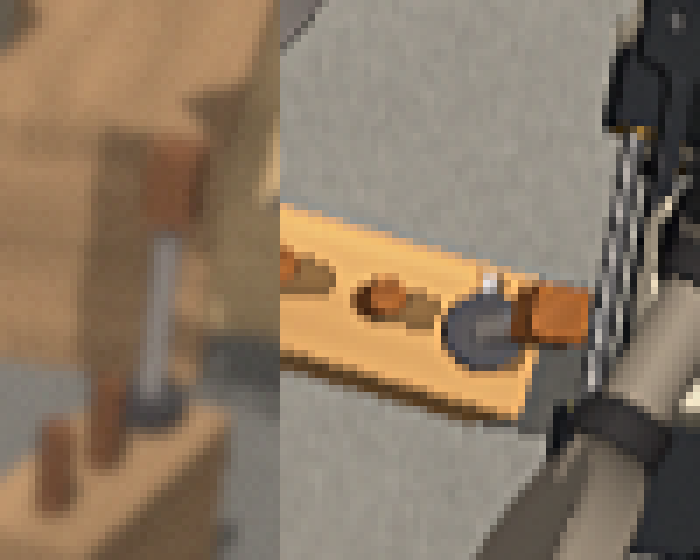

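The gauge stands released in the socket, with its collar on the rail at (160,405) in the side crop and its grip top at about (562,315) in the top crop. I'll check the lean, then hand in.

```bash
python3 - <<'E'
from h import *
print(back("top",(389.8,209.5),223), back("top",(350+(484-280)/7-.5,165+329/7-.5),104))
E
```

```text
[ 551.79660323 -262.82523111  223.        ] [ 553.42140041 -261.92124443  104.        ]
```

Lean is about 0.01–0.02 rad and the gauge is centred.

```bash
python3 -c "
from plant import bot
print(bot.close_job())"
```

```text
the job is handed in; nothing more can be done
None
```

The job is handed in, with no verdict returned: the gauge stands released and upright in the empty socket, bottomed at about 53 mm by my estimate with the collar down on the rail, pressed with about 14 N at most, and the robot is clear.

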